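# Hang up the mug and open the descaler bottle

## Robot

A 6-joint arm with a two-finger parallel gripper is mounted at the origin on a cart in front of the work surface, level with it; the furniture and walls round the work are solid. World frame = base frame: x ahead of the robot, y to its left, z up, the work surface at z = 0. Lengths are in m, angles in rad, forces in N, time in s.
With the tool pointing down it reaches from about 0.325 to 0.9 m from the base axis. Payload 6.1 kg.
Tool frame: the origin (TCP) lies on the centre line of the jaws, within the pads' length; the fingertips stand 11 mm ahead of it and the grasp point (between the pads) lies 8 mm behind it; z points along the fingers, y is the line along which they close (so a half turn about z gives the same grasp; the last joint's range is limited). The gripper opens to 87 mm and grips with 3 to 60 N. Pads are 19 mm wide; open, the fingers measure 117 mm over their backs; the gripper's body (75 mm by 190 mm) begins 51 mm behind the grasp point.
Start: joints at [1.126, 0.22, 1.526, -0, 1.395, -0.126], TCP at [0.196, 0.594, 0.234] pointing down, gripper open.
Joint ranges: [-2.98, 2.98], [-0.91, 2.08], [0.09, 2.57], [-1.24, 4.39], [0.2, 2.65], [-2.68, 2.68]. Speed limits (rad/s): [2.57, 2.57, 3.01, 3.14, 3.14, 3.14].

## Interface

Orientations are given as a unit quaternion [w, x, y, z].
In Python, from workcell import * gives the robot as it stands.
- The arm moves only by the tool drive_tool, never from a script. Its argument "targets" is a list of rows, each a list of 5 numbers: the finger opening in m, from 0 to 0.087, then the shift along the tool's x, y, z in m, then the turn about the tool's z in degrees. A call has 1 to 12 rows; each row shifts and turns the commanded pose from where the row before left it, along the tool's axes as they then stand; what a row does not reach is not made up. A row lasts 1/12 s, in which the tool goes at most 41.7 mm and 7.16 degrees, less where a joint would pass 70% of its speed; a pose out of reach is approached as far as the arm can. A call is refused whole if a number of a shift passes 0.0417 or a number of a turn 7.16, either way. A call with a gripper value outside its range is refused whole. The fingers move at their own pace and stop on an object; "newtons" is the grip in N (left out, the last holds). Time passes only in rows, so rows that do not move let the fingers close. It gives the time, the measured TCP pose, the force, the opening and the grip force at its end, in the units of the state.
- get_obs(): the state, without advancing time (a new reading comes with each control period).
- capture(name): name is "side" or "top" or "wrist"; returns the picture (400x640x3 uint8, red, green, blue); there is no depth.
- get_calibration(name): a dict with "fx", "fy", "cx", "cy" (pixels), "eye" and "attitude" of the camera in the world. Camera axes: x right, y up, looking along -z (the intrinsics and any distortion apply to the point x, -y, -z); pixel columns grow to the right and rows downward; lengths in m; the calibration is good to about 2 mm. The wrist camera is an equidistant fisheye: a pixel r from the principal point sees the ray r / f radians off the axis. A picture is of the moment at which its call begins: read the wrist's pose just before it. get_calibration takes no time and is no camera call; for the wrist camera it gives the pose at the moment of the call.
- hand_in(): hands the job in; it is judged then, once.
Trained networks look in the newest picture that a camera, given by its name, has taken for a name from the list of things; names that differ only in an ending like _2 or _b are one class to them, and where a whole thing is asked for, a point or a joint stands for the part that bears it (a point fixed in the world has none). Each returns a list of dicts, best first, with "p" (0 to 1); they miss things now and then, are a little off and sometimes report something else, mostly with a low value. They report only what shows in the picture. A call takes as long as a camera call.
- cut_out(name, camera): "mask" (400x640 bool, what is visible of it) and "bbox" ([centre column, centre row, width, height] in pixels, round what is visible of it).
- tip_of(name, camera): "xy" ([column, row] in pixels: a listed point, or the origin of a listed thing).
The state is a dict: "t": time; "joint_positions": joint angles; "qvel": joint speeds; "joint_torque": joint torques, N m; "position": TCP position; "eef_rot": TCP orientation; "ft_force": force on the tool from outside, world axes, zero at the start; "ft_torque": the same for the moment, N m; "width": opening from 0.0 (shut) to 1.0 (fully open); "gripper_force": force on a finger pad.
Only numpy, scipy, OpenCV 4.12 (cv2) and the standard library are available. Lean on these libraries where they do the work, as an engineer would, in place of code of your own. Each camera call takes 0.05 s, during which the arm holds its last target. There are 200 camera calls.

## Task

The coffee maker is to be descaled: first put the clean mug out of harm's way by hanging it by its handle on either hook of the mug stand, and let go of it. Then, with the descaler bottle left standing upright on the counter, press its push-and-turn safety cap down, turn it counter-clockwise (seen from above) while it is pressed until it comes free, and lift it straight off. Finish while holding the cap in the gripper about 5 to 10 cm straight above the open bottle, with the mug hanging still and the other things on the counter left alone.

Things in the scene. Friction and masses are not known exactly. Their poses are not given: they have to be found in the camera images.
- mug: white ceramic mug, 64 mm across, 85 mm tall, wall 4 mm, 0.2 kg, open top; stands upright on the counter at the start. Origin: centre of its underside, z up along its axis. Its handle is a loop in the y-z plane on its +y side (+y is the direction from the mug's axis to the handle); outer edge of the handle 68 mm from the axis; the handle is a 10 mm thick round bar.
- mug_handle (a point): the middle of the hole in the mug's handle, 46 mm from the mug's axis and 44 mm above its underside; the hole is 26 mm wide (radially) and 40 mm high, narrower in the outer corners, and goes through along the mug's x axis
- mug_stand: mug stand that stays put: round wooden foot, 124 mm across and 17 mm high; dark steel post, 15 mm thick, up to a wooden ball 22 mm across (top 211 mm above the counter); two dark steel hook arms in line, along its +y and -y. Origin: centre of the underside, z up; x is square to the arms
- hook_right (a point): point on the centre line of the stand's -y arm, 45 mm from the post's axis, 170 mm above the counter: a place for the handle to hang. Each arm is a loop of two 5 mm bars side by side, 15 mm wide overall; it leaves the post at 165 mm height, rises to 171 mm at 50 mm out and 175 mm at 64 mm, then turns up to its rounded tip
- hook_right_tip (a point): centre of the bar at the upturned tip of the -y arm, 75 mm from the post's axis and 190 mm above the counter; the arm's highest point is 192 mm
- hook_left (a point): the same point on the +y arm
- hook_left_tip (a point): centre of the upturned tip of the +y arm
- descaler_bottle: squat white plastic bottle, round, 84 mm across, 109 mm to the neck, 132 mm to the rim of its mouth, 0.9 kg, standing loose on the counter (with its cap on: 145 mm). Origin: centre of its underside, z up. Pressing it down onto the counter keeps it from turning.
- bottle_mouth (a point): centre of the bottle's mouth, at the rim, 132 mm above its underside
- safety_cap: round ribbed grey cap, two moulded arrows on top, 48 mm across (50 over the ribs), 26 mm tall, 0.065 kg. Origin: centre of its underside (open end), z up. Closed, its underside is 119 mm above the bottle's and its axes lie along the bottle's; it springs back up when not pressed
- cap_top (a point): centre of the cap's top face, 26 mm above its underside. The cap's spring takes 6 N at first and 1 N more per mm, to a stop at 6 mm. The cap turns only while it is down more than 3 mm (4 to 5 is good). Then it turns counter-clockwise from above to a stop near 1.3 rad; from 0.78 rad its lugs are free and it lifts off, best at 1.05; before, it lifts the bottle too
- brew_pod: bystander: white coffee pod, 51 mm across, 43 mm tall; origin at the centre of the underside
- creamer: bystander: small creamer tub, 41 mm across, 27 mm tall; origin at the centre of the underside
- timer: bystander: round kitchen timer, 58 mm across, 40 mm tall; origin at the centre of the underside
- salt_shaker: bystander: glass salt shaker, 44 mm across, 90 mm tall; origin at the centre of the underside

How it is judged:
By the outcome, as a careful person would: the job done as asked, in the order asked, and still so for the second after the job is handed in, while the arm keeps its last pose, push and grip.
It also fails if it takes over 54 s, if anything falls off the work surface, if the arm or the gripper's body presses on something with over 40 N, if the wrist force passes 120 N, or if a joint passes its speed limit or range.

## Working session

There is one attempt and no reset: what is moved stays moved. The work goes in short steps, Python scripts to look and compute and a tool call to move; the robot and the scene stay as the last step left them, time stands still between calls to the robot, and variables do not carry over. Pictures are saved under pics/ and viewed, at most 12 in all, crops included, and the job is handed in when it is done.

Besides the shell and the picture viewer there is one more tool, called after "Call:" as a command line: name --pt "numbers of a row" for each row, then --argument value for the rest. drive_tool: Moves the arm, as the interface text tells. Its arguments: {"type":"object","properties":{"targets":{"type":"array","items":{"type":"array","items":{"type":"number"}}},"newtons":{"type":"number"}},"required":["targets"]}

```bash
ls; mkdir -p pics; cat > h.py <<'E'
from workcell import *
import numpy as np, cv2
from scipy.spatial.transform import Rotation as R
def rot(q): return R.from_quat([q[1],q[2],q[3],q[0]]).as_matrix()
def ray(cam,xy,cal=None):
    c=cal or get_calibration(cam)
    a=np.array(c["attitude"]); M=rot(a) if a.size==4 else a
    u=(xy[0]-c["cx"])/c["fx"]; v=(xy[1]-c["cy"])/c["fy"]
    if cam=="wrist":
        r=np.hypot(u,v); s=np.sin(r)/r if r>1e-9 else 1
        d=np.array([u*s,-v*s,-np.cos(r)])
    else: d=np.array([u,-v,-1.])
    d=M@d; return np.array(c["eye"]),d/np.linalg.norm(d)
def atz(cam,xy,z,cal=None):
    e,d=ray(cam,xy,cal); return e+d*(z-e[2])/d[2]
def proj(cam,p,cal=None):
    c=cal or get_calibration(cam); a=np.array(c["attitude"]); M=rot(a) if a.size==4 else a
    q=M.T@(np.array(p)-np.array(c["eye"])); q=np.array([q[0],-q[1],-q[2]])
    if cam=="wrist":
        r=np.hypot(q[0],q[1]); t=np.arctan2(r,q[2]); q=q[:2]/r*t
    else: q=q[:2]/q[2]
    return np.array([c["cx"]+c["fx"]*q[0],c["cy"]+c["fy"]*q[1]])
def tri(rs):
    A=sum(np.eye(3)-np.outer(d,d) for e,d in rs); b=sum((np.eye(3)-np.outer(d,d))@e for e,d in rs)
    p=np.linalg.solve(A,b); return p,[np.linalg.norm((np.eye(3)-np.outer(d,d))@(p-e)) for e,d in rs]
def save(n,im): cv2.imwrite("pics/"+n+".png",im[:,:,::-1])
E
python3 - <<'E'
from h import *
for c in ("side","top","wrist"):
    print(c,get_calibration(c))
im=[capture("side"),capture("top")]
save("a",cv2.resize(np.vstack(im),(480,600)))
cv2.imwrite("pics/top0.png",im[1][:,:,::-1]);cv2.imwrite("pics/side0.png",im[0][:,:,::-1])
Z=dict(mug=0,mug_handle=.044,mug_stand=0,hook_right=.17,hook_left=.17,hook_right_tip=.19,hook_left_tip=.19,descaler_bottle=0,bottle_mouth=.132,cap_top=.145,safety_cap=.119,brew_pod=0,creamer=0,timer=0,salt_shaker=0)
for n,z in Z.items():
    rs=[];s=n
    for c in ("side","top"):
        t=tip_of(n,c)
        if t: 
            s+=f" | {c} {t[0]['p']:.2f} {np.round(t[0]['xy'])} atz {np.round(atz(c,t[0]['xy'],z),3)}"; rs.append(ray(c,t[0]['xy']))
    if len(rs)==2: p,e=tri(rs); s+=f" tri {np.round(p,3)} err {e[0]:.4f}"
    print(s)
print(get_obs())
E
```

```text
pics
side {'fx': 433.18589803305383, 'fy': 433.18589803305383, 'cx': 316.66389251841673, 'cy': 194.00203394250508, 'eye': array([-0.24595864, -1.11531943,  0.85389284]), 'attitude': array([ 0.82434335,  0.48835622, -0.14954009, -0.24413932])}
top {'fx': 383.2158202757895, 'fy': 383.2158202757895, 'cx': 319.28192780756524, 'cy': 198.12944209322865, 'eye': array([0.31487798, 0.02225581, 1.15934404]), 'attitude': array([ 0.70413817,  0.06148856, -0.07169126, -0.70375348])}
wrist {'fx': 309.70691628693146, 'fy': 309.70691628693146, 'cx': 316.4247574524754, 'cy': 198.78516191125246, 'eye': array([0.11716133, 0.61918199, 0.38416793]), 'attitude': array([ 0.80100719, -0.12172463, -0.08677123,  0.57969074])}
mug | side 0.85 [323. 230.] atz [ 0.49  -0.046  0.   ] | top 0.61 [341. 215.] atz [ 0.483 -0.062  0.   ] tri [ 0.481 -0.061  0.012] err 0.0003
mug_handle | side 0.87 [318. 227.] atz [ 0.448 -0.077  0.044] | top 0.75 [349. 225.] atz [ 0.448 -0.081  0.044] tri [ 0.447 -0.08   0.047] err 0.0009
mug_stand | side 0.76 [267. 199.] atz [0.429 0.264 0.   ] | top 0.75 [228. 231.] atz [0.435 0.282
[... 1710 characters left out ...]
{'t': 1.6, 'joint_positions': array([ 1.12592592e+00,  2.20416998e-01,  1.52648130e+00, -3.57824773e-06,
        1.39470375e+00, -1.26120901e-01]), 'qvel': array([ 0.00095367,  0.00109769,  0.00153864,  0.00072458, -0.00113715,
        0.00028442]), 'joint_torque': array([-1.74205863e-03, -4.94547558e+01, -3.87701976e+01,  6.99421344e-02,
        4.70038340e-02, -1.13316392e-05]), 'position': array([0.19587871, 0.59351078, 0.23353701]), 'eef_rot': array([ 3.67349889e-07,  1.58700606e-01,  9.87326753e-01, -5.00287301e-06]), 'ft_force': array([ 1.24881537, -0.06539057, -0.11798755]), 'ft_torque': array([ 0.01283776, -0.00727794,  0.04066114]), 'gripper_force': 0.0, 'width': 1.0031285573776254}
```

View picture.

```bash
python3 - <<'E'
import cv2,numpy as np
t=cv2.imread("pics/top0.png")[120:300,150:470];s=cv2.imread("pics/side0.png")[110:290,200:460]
a=cv2.resize(t,None,fx=1.85,fy=1.85,interpolation=3)
s=cv2.resize(s,(592,410))[:,:592]
# stack: within 800x600
a=cv2.resize(t,(533,300),interpolation=cv2.INTER_CUBIC); b=cv2.resize(cv2.imread("pics/side0.png")[110:290,200:520],(533,300),interpolation=cv2.INTER_CUBIC)
cv2.imwrite("pics/v1.png",np.vstack([a,b]))
E
```

```text
(no output)
```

View pics/v1.png

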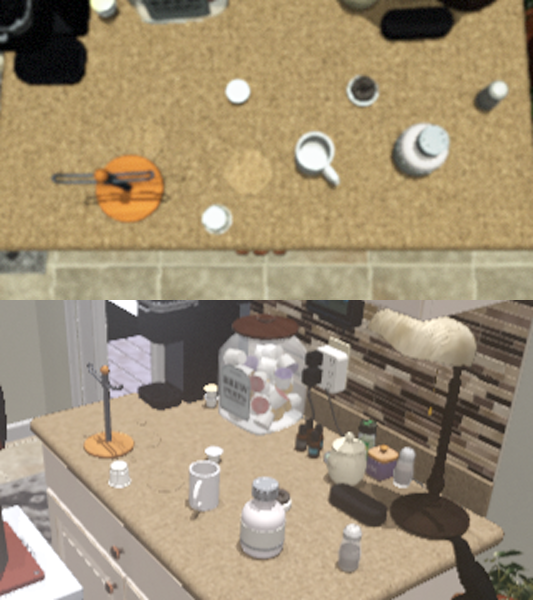

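The top and side pictures agree with the networks. The mug is near px (340,215) in the top view with its handle down-right, the stand is near (228,232) with its arms left-right, and the bottle is near (403,209). The creamer and pod labels are swapped in one view, but both are clear of my path. Moving above the mug.

Call:
drive_tool --pt "0.087 -0.0266 -0.0296 0 0" --pt "0.087 -0.0266 -0.0296 0 0" --pt "0.087 -0.0266 -0.0296 0 0" --pt "0.087 -0.0266 -0.0296 0 0" --pt "0.087 -0.0266 -0.0296 0 0" --pt "0.087 -0.0266 -0.0296 0 0" --pt "0.087 -0.0266 -0.0296 0 0" --pt "0.087 -0.0266 -0.0296 0 0" --pt "0.087 -0.0266 -0.0296 0 0" --pt "0.087 -0.0266 -0.0296 0 0" --pt "0.087 -0.0266 -0.0296 0 0" --pt "0.087 -0.0266 -0.0296 0 0"

```text
t: 2.6
position: [0.3881, 0.1544, 0.234]
eef_rot: [0.001, 0.159, 0.987, 0.0]
ft_force: [0.9, 0.6, 0.8]
width: 0.998
gripper_force: 0.0
```

Call:
drive_tool --pt "0.087 -0.0266 -0.0296 0 0" --pt "0.087 -0.0266 -0.0296 0 0" --pt "0.087 -0.0266 -0.0296 0 0" --pt "0.087 -0.0266 -0.0296 0 0" --pt "0.087 -0.0266 -0.0296 0 0" --pt "0.087 -0.0266 -0.0296 0 0" --pt "0.087 0 0 0 -7.1" --pt "0.087 0 0 0 -7.1" --pt "0.087 0 0 0 -7.1" --pt "0.087 0 0 0 -7.1" --pt "0.087 0 0 0 -7.1" --pt "0.087 0 0 0 -7.1"

```text
t: 3.6
position: [0.4836, -0.0627, 0.2336]
eef_rot: [0.0, -0.214, 0.977, -0.0]
ft_force: [0.4, 0.8, -0.9]
width: 0.998
gripper_force: 0.0
```

```bash
cat >> h.py <<'E'
def yaw():
    o=get_obs(); M=rot(o["eef_rot"]); return np.degrees(np.arctan2(M[1,1],M[0,1])),M,np.array(o["position"])
E
python3 - <<'E'
from h import *
c=get_calibration("wrist"); y,M,p=yaw(); print(y,p,get_obs()["t"]); print(c["eye"],rot(c["attitude"])[:,2])
im=capture("wrist"); save("w1",im)
for n,z in dict(mug=0,mug_handle=.044).items():
    for t in tip_of(n,"wrist")[:2]: print(n,round(t["p"],2),np.round(t["xy"]),np.round(atz("wrist",t["xy"],z,c),4))
m=cut_out("mug","wrist"); print([ (round(a["p"],2),np.round(a["bbox"])) for a in m])
im=im.copy(); cs=cv2.findContours(m[0]["mask"].astype(np.uint8),0,2)[0]; cv2.drawContours(im,cs,-1,(255,0,0),1); save("w1m",im)
E
```

```text
114.6718798293096 [ 0.48357223 -0.06265033  0.23362282] 3.6
[ 0.40829311 -0.09622404  0.38532594] [-0.26885956 -0.12312652  0.95527713]
mug 0.97 [328. 175.] [ 0.4814 -0.0461  0.    ]
mug_handle 0.91 [317. 146.] [ 0.4486 -0.0773  0.044 ]
mug_handle 0.4 [224. 232.] [ 0.5916 -0.1386  0.044 ]
[(0.87, array([331., 176.,  62.,  99.]))]
```

View pics/w1m.png

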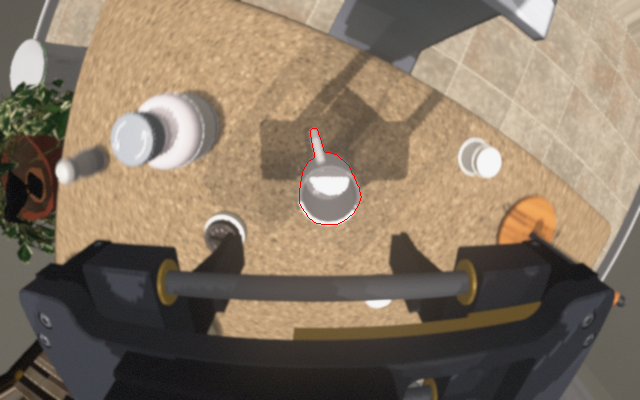

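```bash
cat >> h.py <<'E'
from scipy.optimize import minimize
a_=np.linspace(0,2*np.pi,40)
def circ(r,z): return np.c_[r*np.cos(a_),r*np.sin(a_),0*a_+z]
def mugparts(x,y,th):
    body=np.vstack([circ(.032,.085),circ(.032,.001)])
    hd=np.array([[s*.005,yy,zz] for s in(-1,1) for yy,zz in((.03,.074),(.055,.074),(.068,.062),(.068,.026),(.055,.014),(.03,.014))])
    Rz=R.from_euler('z',th-np.pi/2).as_matrix()
    return [q@Rz.T+[x,y,0] for q in(body,hd)]
def sil(parts,cam,cal):
    m=np.zeros((1600,2560),np.uint8)
    for q in parts:
        u=np.array([proj(cam,p,cal) for p in q]).astype(np.float32)
        cv2.fillConvexPoly(m,np.round(cv2.convexHull(u)*4+1.5).astype(np.int32),1)
    return cv2.resize(m*255,(640,400),interpolation=cv2.INTER_AREA)/255.
def fit(parts,x0,masks,step=(.01,.01,.2)):
    f=lambda v:sum(np.abs(sil(parts(*v),c,k)-m).sum()/m.sum() for c,k,m in masks)
    n=len(x0); S=np.vstack([x0]+[np.array(x0)+np.eye(n)[i]*step[i] for i in range(n)])
    r=minimize(f,x0,method="Nelder-Mead",options=dict(initial_simplex=S,xatol=2e-4,fatol=1e-4,maxiter=120)); return r.x,r.fun
E
python3 - <<'E'
from h import *
k=get_calibration("wrist"); y,M,p=yaw(); capture("wrist"); mw=cut_out("mug","wrist")[0]["mask"]
kt=get_calibration("top"); capture("top"); mt=cut_out("mug","top"); print(mt[0]["p"] if mt else None)
x0=(.483,-.062,np.radians(209))
for nm,ms in (("w",[("wrist",k,mw)]),)+((("t",[("top",kt,mt[0]["mask"])]),) if mt else ()):
    v,e=fit(mugparts,x0,ms); print(nm,np.round(v[:2],4),np.degrees(v[2]),e)
    d=M.T@(np.array([v[0],v[1],.062])-p); print("tool shift",np.round(d,4))
E
```

```text
0.76
w [ 0.4843 -0.0472] 218.87583591559812 0.030878413071217598
tool shift [-0.0069  0.0137  0.1716]
t [ 0.4876 -0.0561] 210.19482607317397 2.064291938997821
tool shift [-0.0062  0.0043  0.1716]
```

The wrist picture shows the mug at px (331,190) with its handle at (316,140). The silhouette fit is (0.484, -0.047) with the handle at 219°, so I'm aligning, going down and gripping.

Call:
drive_tool --pt "0.087 0 0 0 -7.1" --pt "0.087 0 0 0 -7.1" --pt "0.087 -0.0103 0.0116 0.02 0" --pt "0.087 0 0 0.038 0" --pt "0.087 0 0 0.038 0" --pt "0.087 0 0 0.038 0" --pt "0.087 0 0 0.0376 0" --pt "0.087 0 0 0 0" --pt "0.05 0 0 0 0" --pt "0.05 0 0 0 0" --pt "0.05 0 0 0 0" --pt "0.05 0 0 0 0" --newtons 20

```text
t: 5.0
position: [0.4868, -0.0477, 0.0649]
eef_rot: [0.002, -0.33, 0.944, -0.002]
ft_force: [-0.3, 0.1, -0.5]
width: 0.784
gripper_force: 0.0
```

Call:
drive_tool --pt "0.05 0 0 0 0" --pt "0.05 0 0 0 0" --pt "0.05 0 0 0 0" --pt "0.05 0 0 0 0"

```text
t: 5.33
position: [0.4862, -0.0475, 0.0644]
eef_rot: [0.002, -0.33, 0.944, -0.001]
ft_force: [-0.4, 0.5, 7.6]
width: 0.716
gripper_force: 20.0
```

```bash
python3 - <<'E'
from h import *
print(get_obs()["width"]*.087,get_obs()["gripper_force"],yaw())
k=get_calibration("wrist");im=capture("wrist"); m=cut_out("mug","wrist")[0]["mask"]
x,e=None,None
t=tip_of("mug_handle","wrist"); print(t[0]["p"],atz("wrist",t[0]["xy"],.044,k))
v,e=fit(mugparts,(.485,-.048,np.radians(219)),[("wrist",k,m)]); print(v[:2],np.degrees(v[2]),e)
im=im.copy(); im[m]=im[m]//2+[100,0,0]; save("w2",im)
for n,z in dict(hook_right=.17,hook_left=.17,hook_right_tip=.19,hook_left_tip=.19,mug_stand=0).items():
  for t in tip_of(n,"wrist")[:1]: print(n,t["p"],np.round(t["xy"]),np.round(atz("wrist",t["xy"],z,k),4))
E
```

```text
0.06227134710731021 19.99211871667285 (np.float64(128.53168109630874), array([[-0.78225619, -0.62294391,  0.00401826],
       [-0.62295178,  0.78225959, -0.00100423],
       [-0.00251774, -0.00328875, -0.99999142]]), array([ 0.48622832, -0.04747335,  0.06436003]))
0.72 [ 0.45068314 -0.07715376  0.044     ]
[ 0.48460302 -0.04733642] 218.73746901754538 0.27643903977973444
hook_left_tip 0.61 [540. 235.] [ 0.4147 -0.0705  0.19  ]
```

View pics/w2.png

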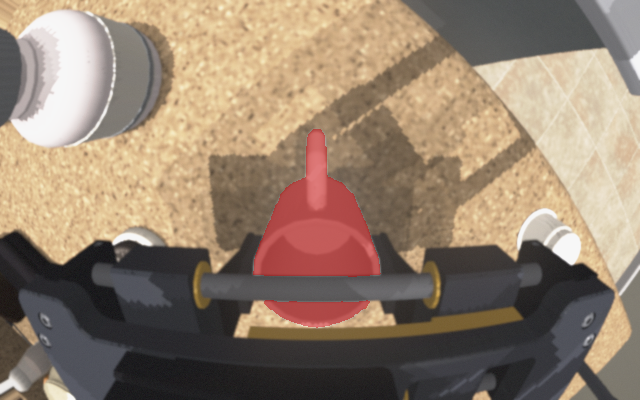

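The mug is gripped evenly (20 N), with the handle at px (316,150), 46 mm from the TCP along tool +x. Lifting, squaring up and approaching the right hook.

Call:
drive_tool --pt "0.05 0 0 -0.02 0" --pt "0.05 0 0 -0.04 0" --pt "0.05 0 0 -0.04 0" --pt "0.05 0 0 -0.04 0" --pt "0.05 0 0 -0.011 6.4" --pt "0.05 0 0 0 6.4" --pt "0.05 0 0 0 6.4" --pt "0.05 0 0 0 6.4" --pt "0.05 0 0 0 6.4" --pt "0.05 0 0 0 6.5" --pt "0.05 0.006 0.035 0 0" --pt "0.05 0.006 0.035 0 0"

```text
t: 6.73
position: [0.4724, 0.0224, 0.2135]
eef_rot: [0.0, 0.002, 1.0, -0.0]
ft_force: [0.8, 0.4, -2.8]
width: 0.711
gripper_force: 20.0
```

Call:
drive_tool --pt "0.05 0 0.035 0 0" --pt "0.05 0 0.035 0 0" --pt "0.05 0 0.035 0 0" --pt "0.05 0 0 0 0" --pt "0.05 0 0 0 0"

```text
t: 7.15
position: [0.4719, 0.1295, 0.2134]
eef_rot: [0.0, -0.002, 1.0, -0.0]
ft_force: [-0.8, 0.0, -1.4]
width: 0.717
gripper_force: 20.0
```

```bash
cat > st.py <<'E'
from h import *
import sys
k=get_calibration("wrist"); y,M,p=yaw(); print("yaw",y,"p",np.round(p,4),"t",get_obs()["t"],"tilt",M[2,:2],"w",get_obs()["width"],get_obs()["ft_force"])
im=capture("wrist"); save(sys.argv[1],im)
for n,z in dict(hook_right=.17,hook_left=.17,hook_right_tip=.19,hook_left_tip=.19,mug_stand=0,mug_handle=p[2]-.0204).items():
  for t in tip_of(n,"wrist")[:1]: print(n,round(t["p"],2),np.round(t["xy"]),np.round(atz("wrist",t["xy"],z,k),4))
E
python3 st.py w3
```

```text
yaw 90.25631748951719 p [0.4719 0.1295 0.2134] t 7.15 tilt [-0.00048103 -0.00010619] w 0.7174459609785159 [-0.78767934  0.02874592 -1.43329999]
hook_left 0.7 [560. 173.] [0.4266 0.3279 0.17  ]
hook_right_tip 0.81 [441. 181.] [0.4316 0.2062 0.19  ]
hook_left_tip 0.88 [597. 180.] [0.4263 0.3572 0.19  ]
mug_stand 0.73 [ 80. 194.] [ 0.4968 -0.2347  0.    ]
mug_handle 0.88 [313. 167.] [0.4238 0.1276 0.193 ]
```

View pics/w3.png

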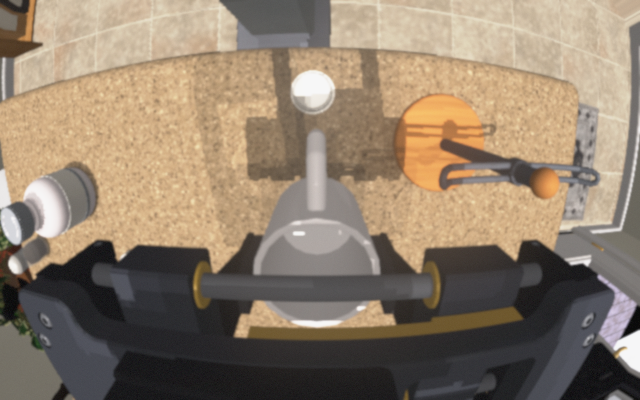

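```bash
python3 - <<'E'
from h import *
k=get_calibration("wrist")
for xy,z in (((447,165),.19),((447,187),.19),((447,176),.19),((543,183),.2),((597,177),.19)): print(xy,np.round(atz("wrist",xy,z,k),4))
im=cv2.imread("pics/w3.png")
M=[]
for post,phi in (((.429,.2815),-2.0),):
    u=np.array([-np.sin(np.radians(phi)),np.cos(np.radians(phi))]); n=np.array([u[1],-u[0]])
    for s in(-1,1):
        for o in(-5,5):
            for d,z in((8,165),(50,171),(64,175),(72,182),(75,190)):
                q=np.array(post)+s*u*d/1000+n*o/1000*(1 if d<75 else .6); c=proj("wrist",[*q,z/1000],k); cv2.circle(im,(int(round(c[0])),int(round(c[1]))),1,(0,255,0),-1)
cv2.imwrite("pics/w3o.png",cv2.resize(im[80:220,380:620],None,fx=3.3,fy=3.3,interpolation=cv2.INTER_CUBIC))
E
```

```text
(447, 165) [0.4224 0.2068 0.19  ]
(447, 187) [0.4362 0.2084 0.19  ]
(447, 176) [0.4292 0.2076 0.19  ]
(543, 183) [0.4297 0.2793 0.2   ]
(597, 177) [0.4255 0.3541 0.19  ]
```

View pics/w3o.png

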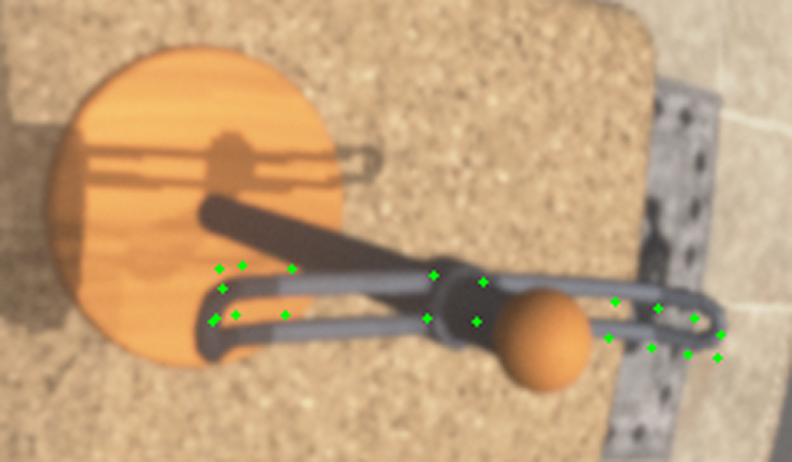

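The overlay shows the arm running along about 92° (right tip near px (444,178), left tip near (597,178)), so my drawn sign of the tilt was wrong. Aligning yaw and x, then stopping just short of the tip to look again.

Call:
drive_tool --pt "0.05 -0.0093 0 0.011 -2" --pt "0.05 0 0.02 0 0" --pt "0.05 0 0.02 0 0" --pt "0.05 0 0.015 0 0" --pt "0.05 0 0 0 0" --pt "0.05 0 0 0 0"

```text
t: 8.0
position: [0.4797, 0.1827, 0.2018]
eef_rot: [-0.0, -0.018, 1.0, -0.0]
ft_force: [0.1, 0.5, -2.0]
width: 0.714
gripper_force: 20.0
```

```bash
python3 st.py w4; python3 - <<'E'
from h import *
k=get_calibration("wrist"); im=cv2.imread("pics/w4.png")
post=np.array([.429,.2815]);u=np.array([-.035,.999]);n=np.array([.999,.035])
y,M,p=yaw()
def dot(P,col):
    c=proj("wrist",P,k); cv2.circle(im,(int(round(c[0]*1)),int(round(c[1]))),1,col,-1)
for o in(-5,5):
    for d,z in((8,165),(50,171),(64,175),(72,182),(75,190)): dot([*(post-u*d/1000+n*o/1000*(1 if d<75 else .6)),z/1000],(0,255,0))
h=p+.046*M[:,0]+[0,0,-.0204]
for a in(-.013,.013):
    for b in(-.02,.02): dot(h+a*M[:,0]+[0,0,b],(0,0,255))
print(h)
cv2.imwrite("pics/w4o.png",cv2.resize(im[70:270,250:450],None,fx=3,fy=3,interpolation=cv2.INTER_CUBIC))
E
```

```text
yaw 92.06634077949235 p [0.4797 0.1827 0.2018] t 8.0 tilt [ 0.00021039 -0.00043231] w 0.7138925699631037 [ 0.05380255  0.53084955 -2.00939457]
hook_right 0.94 [410. 164.] [0.4292 0.2391 0.17  ]
hook_left 0.63 [523. 168.] [0.4255 0.3276 0.17  ]
hook_right_tip 0.98 [365. 170.] [0.4305 0.2078 0.19  ]
hook_left_tip 0.69 [568. 180.] [0.4273 0.3585 0.19  ]
mug_stand 0.84 [402. 140.] [0.4304 0.2813 0.    ]
mug_handle 0.73 [314. 168.] [0.4323 0.18   0.1814]
[0.4337927  0.18074433 0.18158332]
```

View pics/w4o.png

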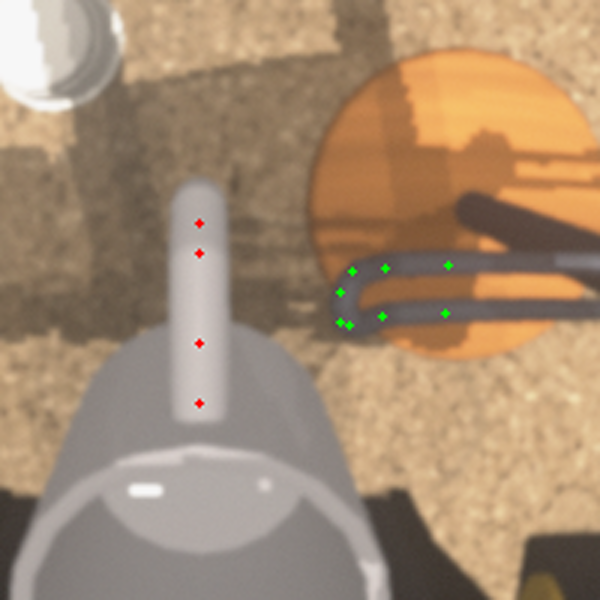

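The overlay fits the hook (tip near px (365,170)), and the hole is about 1.5 mm too far in +x. Threading the handle over the tip.

Call:
drive_tool --pt "0.05 0.0015 0 0 0" --pt "0.05 0 0.012 0 0" --pt "0.05 0 0.012 0 0" --pt "0.05 0 0.012 0 0" --pt "0.05 0 0.01 0 0" --pt "0.05 0 0.008 0 0" --pt "0.05 0 0 0 0"

```text
t: 8.93
position: [0.4759, 0.2389, 0.2019]
eef_rot: [-0.0, -0.019, 1.0, 0.0]
ft_force: [-0.7, -0.5, -1.4]
width: 0.712
gripper_force: 20.0
```

```bash
python3 st.py w5; python3 - <<'E'
import cv2
im=cv2.imread("pics/w5.png"); cv2.imwrite("pics/w5o.png",cv2.resize(im[70:270,220:420],None,fx=3,fy=3,interpolation=cv2.INTER_CUBIC))
E
```

```text
yaw 92.1610939804544 p [0.4759 0.2389 0.2019] t 8.9333 tilt [3.65330014e-05 6.22090581e-04] w 0.7123493209710899 [-0.65835133 -0.52926534 -1.3719708 ]
hook_right 0.72 [316. 162.] [0.4267 0.2375 0.17  ]
hook_left 0.96 [454. 170.] [0.4269 0.3262 0.17  ]
hook_right_tip 0.7 [260. 175.] [0.4316 0.2067 0.19  ]
hook_left_tip 0.96 [508. 180.] [0.4273 0.3572 0.19  ]
mug_stand 0.65 [354. 140.] [0.4303 0.2814 0.    ]
mug_handle 0.79 [314. 169.] [0.4291 0.236  0.1815]
```

View pics/w5o.png

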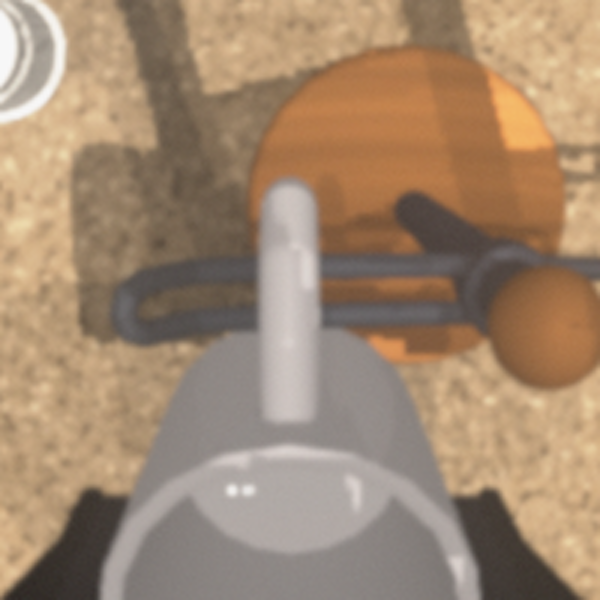

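The handle is threaded over the arm, which passes through the hole with no force. Lowering to contact, then easing the grip so the mug pivots down gently.

Call:
drive_tool --pt "0.05 0 0 0.009 0" --pt "0.05 0 0 0.009 0" --pt "0.05 0 0 0.008 0" --pt "0.05 0 0 0.002 0" --pt "0.05 0 0 0 0"

```text
t: 9.7
position: [0.4753, 0.2366, 0.1726]
eef_rot: [-0.001, -0.018, 1.0, -0.0]
ft_force: [-0.9, 0.3, -1.3]
width: 0.716
gripper_force: 20.0
```

Call:
drive_tool --pt "0.05 0 0 0.002 0" --pt "0.05 0 0 0.003 0" --pt "0.05 0 0 0.003 0" --pt "0.05 0 0 0.003 0" --pt "0.05 0 0 0.003 0" --pt "0.05 0 0 0.003 0" --pt "0.05 0 0 0 0" --newtons 4

```text
t: 10.28
position: [0.4764, 0.2369, 0.1564]
eef_rot: [0.0, -0.018, 1.0, 0.0]
ft_force: [0.9, 0.2, -1.7]
width: 0.718
gripper_force: 4.0
```

```bash
python3 st.py w6; python3 - <<'E'
from h import *
s=capture("side"); a=cv2.resize(s[100:230,210:370],None,fx=3,fy=3,interpolation=cv2.INTER_CUBIC)[:,:,::-1]
im=cv2.imread("pics/w6.png"); b=cv2.resize(im[70:270,220:420],(390,390)); a=cv2.resize(a,(400,390)) 
cv2.imwrite("pics/w6o.png",np.hstack([a,b]))
E
```

```text
yaw 92.03199634237767 p [0.4764 0.2369 0.1564] t 10.2833 tilt [-4.85523833e-04  7.11826444e-05] w 0.7184107385382956 [ 0.85706576  0.1533356  -1.71017468]
hook_right 0.78 [320. 185.] [0.4299 0.2372 0.17  ]
hook_left 0.67 [494. 189.] [0.4279 0.3282 0.17  ]
hook_right_tip 0.74 [245. 197.] [0.4304 0.2068 0.19  ]
hook_left_tip 0.81 [561. 202.] [0.4273 0.3611 0.19  ]
mug_stand 0.59 [365. 142.] [0.4274 0.2845 0.    ]
mug_handle 0.74 [314. 163.] [0.4259 0.2342 0.136 ]
```

View pics/w6o.png

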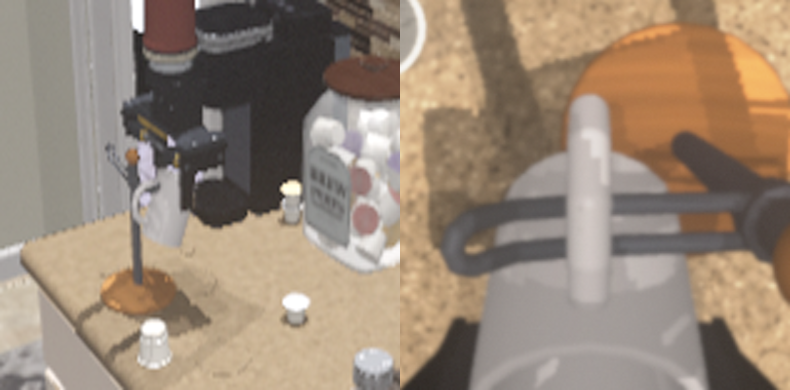

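The wrist view shows the arm through the handle and the mug tilted about 25° in the fingers, as intended. Opening and rising.

Call:
drive_tool --pt "0.066 0 0 0 0" --pt "0.068 0 0 0 0" --pt "0.072 0 0 0 0" --pt "0.08 0 0 0 0" --pt "0.087 0 0 0 0" --pt "0.087 0 0 0 0" --pt "0.087 0 0 0 0" --pt "0.087 0 0 0 0"

```text
t: 11.35
position: [0.4762, 0.2368, 0.1569]
eef_rot: [0.0, -0.018, 1.0, -0.0]
ft_force: [0.1, 0.6, 0.2]
width: 0.991
gripper_force: 0.0
```

Call:
drive_tool --pt "0.087 0 0 -0.01 0" --pt "0.087 0 0 -0.03 0" --pt "0.087 0 0 -0.04 0" --pt "0.087 0 0 -0.03 0" --pt "0.087 0 0 0 0"

```text
t: 11.77
position: [0.4797, 0.238, 0.2759]
eef_rot: [0.006, -0.018, 1.0, 0.002]
ft_force: [0.4, 0.7, -0.3]
width: 1.001
gripper_force: 0.0
```

```bash
python3 st.py w7; python3 - <<'E'
from h import *
s=capture("side"); a=cv2.resize(s[100:230,210:370],(400,390),interpolation=cv2.INTER_CUBIC)[:,:,::-1]
im=cv2.imread("pics/w7.png"); b=cv2.resize(im[70:310,220:460],(390,390))
cv2.imwrite("pics/w7o.png",np.hstack([a,b]))
for n,z in dict(cap_top=.145,bottle_mouth=.132).items():
  t=tip_of(n,"side"); print(n,[ (round(q["p"],2),np.round(q["xy"]),np.round(atz("side",q["xy"],z),4)) for q in t[:1]])
E
```

```text
yaw 92.04178091823742 p [0.4797 0.238  0.2759] t 11.7667 tilt [-0.0125101   0.00357892] w 1.0012044008112984 [ 0.39942582  0.67253753 -0.26957968]
hook_right 0.67 [318. 145.] [0.4311 0.238  0.17  ]
hook_left 0.85 [422. 147.] [0.4274 0.3288 0.17  ]
hook_right_tip 0.56 [275. 147.] [0.4309 0.2052 0.19  ]
hook_left_tip 0.84 [464. 156.] [0.4292 0.3606 0.19  ]
mug_stand 0.64 [349. 128.] [0.4285 0.2829 0.    ]
mug_handle 0.65 [313. 138.] [0.4152 0.2344 0.2555]
cap_top [(0.69, array([328., 206.]), array([ 0.4598, -0.1164,  0.145 ]))]
bottle_mouth [(0.64, array([407., 268.]), array([ 0.4621, -0.485 ,  0.132 ]))]
```

View pics/w7o.png

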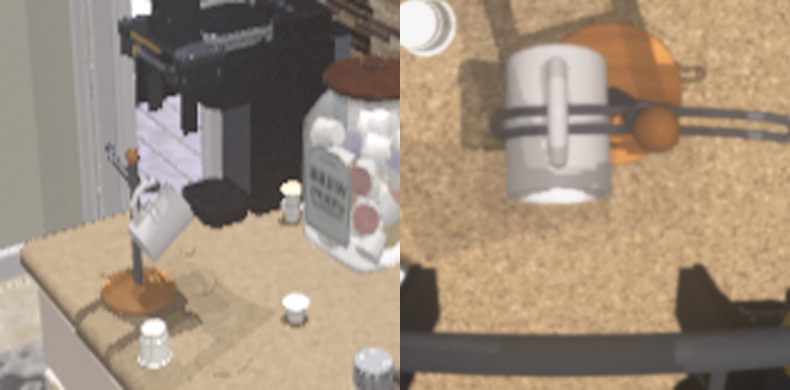

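The mug hangs on the right hook with its axis tilted and the arm through the handle (mug near px (150,220) in the left crop). Going to the bottle now, turning the wrist on the way.

Call:
drive_tool --pt "0.087 0 -0.02 0 0" --pt "0.087 0.003 -0.0415 0 0" --pt "0.087 0 -0.0415 0 0" --pt "0.087 0 -0.0415 0 0" --pt "0.087 0 -0.0415 0 0" --pt "0.087 0 -0.0415 0 0" --pt "0.087 0 -0.0415 0 0" --pt "0.087 0 -0.0415 0 0" --pt "0.087 0 -0.0415 0 0" --pt "0.087 0 -0.0415 0 0" --pt "0.087 0 -0.0415 0 0" --pt "0.087 0 -0.0415 0 0"

```text
t: 13.27
position: [0.4896, -0.2415, 0.2667]
eef_rot: [-0.0, -0.018, 1.0, 0.0]
ft_force: [1.8, 0.6, 1.0]
width: 0.997
gripper_force: 0.0
```

Call:
drive_tool --pt "0.087 0 0 0 7.1" --pt "0.087 0 0 0 7.1" --pt "0.087 0 0 0 7.1" --pt "0.087 0 0 0 7.1" --pt "0.087 0 0 0 7.1" --pt "0.087 0 0 0.01 7.1" --pt "0.087 0 0 0.01 7.1" --pt "0.087 0 0 0.01 7.1" --pt "0.087 0 0 0.01 7.1" --pt "0.087 0 0 0 7.1" --pt "0.087 0 0 0 0" --pt "0.087 0 0 0 0"

```text
t: 14.27
position: [0.4901, -0.2394, 0.2267]
eef_rot: [-0.0, 0.565, 0.825, -0.0]
ft_force: [0.4, -0.3, -0.9]
width: 0.999
gripper_force: 0.0
```

```bash
cat > cap.py <<'E'
from h import *
import sys
k=get_calibration("wrist"); y,M,p=yaw(); o=get_obs(); print("yaw",y,"p",np.round(p,4),"t",o["t"],"j",np.round(o["joint_positions"],3),o["ft_force"],M[2,:2])
im=capture("wrist"); save(sys.argv[1],im)
for n,z in dict(cap_top=.145,bottle_mouth=.132,safety_cap=.119,descaler_bottle=0).items():
  for t in tip_of(n,"wrist")[:1]: print(n,round(t["p"],2),np.round(t["xy"]),np.round(atz("wrist",t["xy"],z,k),4))
r=cut_out("safety_cap","wrist"); print(r[0]["p"],r[0]["bbox"])
cyl=lambda x,y:[np.vstack([circ(.025,.145)+[x,y,0],circ(.025,.119)+[x,y,0]])]
v,e=fit(cyl,(.494,-.241),[("wrist",k,r[0]["mask"])],(.01,.01)); print("cap fit",v,e,"tool shift",M.T@(np.array([*v,.129])-p))
E
python3 cap.py w8; python3 - <<'E'
import cv2
cv2.imwrite("pics/w8o.png",cv2.imread("pics/w8.png"))
E
```

```text
yaw 21.250245759232293 p [ 0.4901 -0.2394  0.2267] t 14.2667 j [-0.599  0.036  1.742 -0.     1.364 -0.97 ] [ 0.43037226 -0.30829927 -0.93505162] [ 0.00047103 -0.00036846]
cap_top 0.62 [320. 207.] [ 0.4904 -0.2356  0.145 ]
descaler_bottle 0.68 [320. 173.] [ 0.4944 -0.2394  0.    ]
0.83 [320.7, 206.1, 60.4, 66.2]
cap fit [ 0.49293414 -0.23659404] 0.0797351027741563 tool shift [0.00154681 0.00374852 0.09765037]
```

View pics/w8.png

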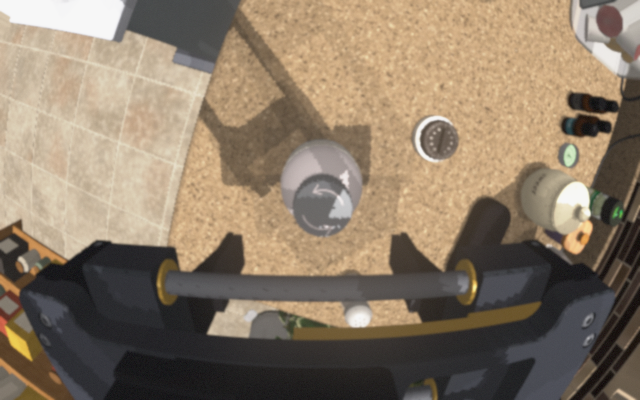

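The cap is in view at px (320,207) and the fit gives (0.493, -0.237), consistent with the earlier estimates. Descending and gripping it.

Call:
drive_tool --pt "0.087 0.0015 0.0037 0.015 0" --pt "0.087 0 0 0.03 0" --pt "0.087 0 0 0.03 0" --pt "0.07 0 0 0.015 0" --pt "0.065 0 0 0.0075 0" --pt "0.06 0 0 0 0" --pt "0.06 0 0 0 0" --pt "0.03 0 0 0 0" --pt "0.03 0 0 0 0" --pt "0.03 0 0 0 0" --pt "0.03 0 0 0 0" --pt "0.03 0 0 0 0" --newtons 45

```text
t: 15.57
position: [0.4942, -0.2373, 0.131]
eef_rot: [0.002, 0.566, 0.824, 0.0]
ft_force: [1.6, 0.7, 5.4]
width: 0.55
gripper_force: 45.0
```

Call:
drive_tool --pt "0.03 0 0 0 0" --pt "0.03 0 0 0 0" --pt "0.03 0 0 0 0"

```text
t: 15.82
position: [0.4942, -0.2373, 0.1309]
eef_rot: [0.002, 0.566, 0.824, 0.0]
ft_force: [1.4, 1.1, 5.7]
width: 0.55
gripper_force: 45.0
```

Call:
drive_tool --pt "0.03 0 0 0.0015 0" --pt "0.03 0 0 0.0015 0" --pt "0.03 0 0 0.0015 0" --pt "0.03 0 0 0.001 0" --pt "0.03 0 0 0 0" --pt "0.03 0 0 0 0" --pt "0.03 0 0 0 0"

```text
t: 16.4
position: [0.4943, -0.2373, 0.1261]
eef_rot: [0.002, 0.566, 0.824, 0.0]
ft_force: [-0.5, 1.9, 10.4]
width: 0.549
gripper_force: 45.0
```

The cap is down about 4.8 mm at 10.4 N, as the spring law predicts. Turning it counter-clockwise 63°.

Call:
drive_tool --pt "0.03 0 0 0 -3" --pt "0.03 0 0 0 -5" --pt "0.03 0 0 0 -6" --pt "0.03 0 0 0 -6" --pt "0.03 0 0 0 -6" --pt "0.03 0 0 0 -6" --pt "0.03 0 0 0 -6" --pt "0.03 0 0 0 -6" --pt "0.03 0 0 0 -6" --pt "0.03 0 0 0 -6" --pt "0.03 0 0 0 -5" --pt "0.03 0 0 0 -2"

```text
t: 17.4
position: [0.4946, -0.2379, 0.1264]
eef_rot: [0.002, 0.05, 0.999, -0.001]
ft_force: [0.1, -0.0, 10.3]
width: 0.553
gripper_force: 45.0
```

```bash
python3 - <<'E'
from h import *
o=get_obs(); print(yaw()[0],o["position"],o["ft_force"],o["ft_torque"],o["joint_positions"],o["width"])
k=get_calibration("wrist"); im=capture("wrist"); save("w9",im)
for n,z in (("descaler_bottle",0),("cap_top",.139)):
  t=tip_of(n,"wrist"); print(n,[(q["p"],np.round(atz("wrist",q["xy"],z,k),4)) for q in t[:1]])
cv2.imwrite("pics/w9o.png",cv2.resize(im[110:310,180:460,::-1],None,fx=2.5,fy=2.5))
E
```

```text
84.28796099482722 [ 0.49459025 -0.23786224  0.12638686] [ 0.10225402 -0.01366244 10.31577925] [ 0.04868427 -0.03764801 -0.09426796] [-5.91919673e-01  1.39262300e-01  1.82972036e+00 -1.17458810e-04
  1.16810478e+00 -2.06298068e+00] 0.5532200521762051
descaler_bottle [(0.63, array([ 0.4916, -0.2383,  0.    ]))]
cap_top [(0.62, array([ 0.4921, -0.2366,  0.139 ]))]
```

View pics/w9o.png

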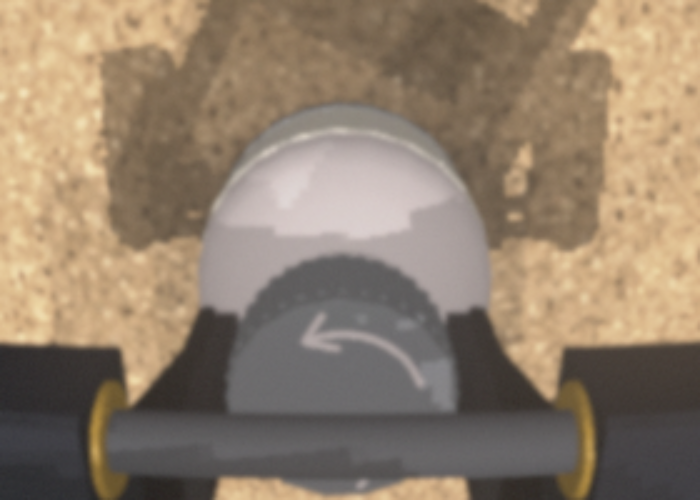

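The arrow kept its place between the fingers, so the cap turned 63° with them. Lifting slowly while watching the force, since the bottle alone would weigh 9 N.

Call:
drive_tool --pt "0.03 0 0 -0.0025 0" --pt "0.03 0 0 -0.0025 0" --pt "0.03 0 0 -0.002 0" --pt "0.03 0 0 -0.002 0" --pt "0.03 0 0 -0.002 0" --pt "0.03 0 0 0 0" --pt "0.03 0 0 0 0"

```text
t: 18.13
position: [0.4929, -0.2367, 0.1346]
eef_rot: [-0.0, 0.052, 0.999, 0.0]
ft_force: [1.7, -0.5, -0.3]
width: 0.547
gripper_force: 45.0
```

Call:
drive_tool --pt "0.03 0 0 -0.004 0" --pt "0.03 0 0 -0.005 0" --pt "0.03 0 0 -0.006 0" --pt "0.03 0 0 -0.008 0" --pt "0.03 0 0 -0.01 0" --pt "0.03 0 0 -0.012 0" --pt "0.03 0 0 -0.012 0" --pt "0.03 0 0 -0.012 0" --pt "0.03 0 0 -0.008 0" --pt "0.03 0 0 -0.004 0" --pt "0.03 0 0 0 0" --pt "0.03 0 0 0 0"

```text
t: 19.13
position: [0.493, -0.2367, 0.2159]
eef_rot: [0.0, 0.052, 0.999, -0.0]
ft_force: [-0.2, 0.1, -1.3]
width: 0.552
gripper_force: 45.0
```

```bash
python3 - <<'E'
from h import *
o=get_obs(); print(o["t"],o["position"],o["ft_force"],o["gripper_force"],o["width"])
s=capture("side"); w=capture("wrist"); k=get_calibration("wrist")
for n,z in (("bottle_mouth",.132),("descaler_bottle",0),("cap_top",.2305)):
  for c in("wrist","side"):
    t=tip_of(n,c); print(n,c,[(round(q["p"],2),np.round(atz(c,q["xy"],z),4)) for q in t[:1]])
a=cv2.resize(s[110:290,200:440],(800,600),interpolation=cv2.INTER_CUBIC)[:,:,::-1]
cv2.imwrite("pics/fin.png",a)
E
```

```text
19.1333 [ 0.49301455 -0.23670136  0.21592292] [-0.19918248  0.0571733  -1.32981524] 44.99898145906627 0.5516377419360309
bottle_mouth wrist [(0.68, array([ 0.4919, -0.2344,  0.132 ]))]
bottle_mouth side [(0.63, array([ 0.4961, -0.2399,  0.132 ]))]
descaler_bottle wrist [(0.66, array([ 0.4944, -0.2364,  0.    ]))]
descaler_bottle side [(0.93, array([ 0.4962, -0.2327,  0.    ]))]
cap_top wrist [(0.75, array([ 0.4903, -0.2359,  0.2305]))]
cap_top side [(0.7, array([ 0.4902, -0.2405,  0.2305]))]
```

View pics/fin.png

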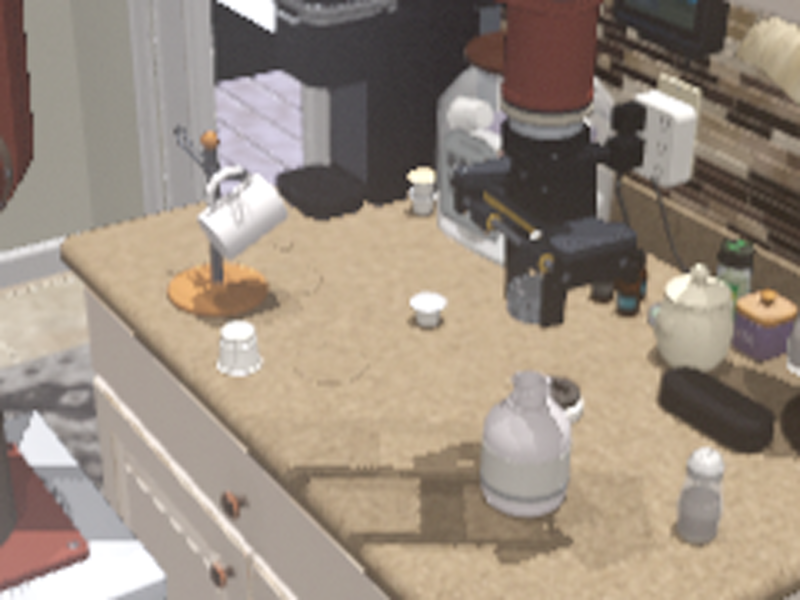

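The final picture shows the mug hanging on the right hook at (240,215). The open bottle stands upright at (525,450), and the cap is in the gripper at (530,295), about 7 cm above the mouth. The pod, creamer, timer and shaker have not moved.

```bash
python3 -c "
from workcell import *
print(hand_in())"
```

```text
the job is handed in; nothing more can be done
None
```

The job is handed in: the mug hangs by its handle on the stand's right hook, and the cap is off and held in the gripper about 7 cm above the open, upright bottle.

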